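# Reset the tension of a quick-release clamp

## Task

The quick-release clamp is too slack to hold the steel jig block. Flip the red lever fully open, then turn the wing nut clockwise until its yellow end points at the white mark on the dial, and flip the lever fully closed again so that the rubber foot presses on the block. Leave the block in its place against the fence, and do not disturb the other things on the bench.

Things in the scene. Friction and masses are not known exactly. Their poses are not given: they have to be found in the camera images.
- clamp: Fixed quick-release clamp on a dark base plate 205 x 170 x 12 mm. Origin on the bench, 100 mm behind the plate's front edge; x points away from the operator to the rear fence, y left (lever side), z up. Its spindle lies in the plane y = 0 and leans toward the operator, 0.47 rad (27 deg) off vertical: outward direction (-0.453, 0, 0.892) in this frame. Housing top z = 145 mm.
- lever (a joint): Cam lever left of the housing, in the vertical plane y = 66 mm of the clamp. 0 = closed (points up and away from the operator, 55 deg above horizontal), 1.92 rad = open stop (swung over the top, points at the operator, 15 deg above horizontal). Friction (0.16 N m, 2 N at the grip) holds it where it is left. Opening draws spindle, dial and nut 14 mm outward along the spindle.
- lever_grip (a point): Centre of the red grip at the lever's end: a drum 26 mm in diameter and 26 mm long, its axis along the clamp's y, 110 mm from the hinge. Its flat ends can be pinched with the fingers closing along the clamp's y; the steel arm behind it is 10 mm wide.
- lever_hinge (a point): Hinge axis of the lever, at (0, 66, 85) mm in the clamp frame; the axis runs along the clamp's y.
- nut (a joint): Grey wing nut on the outer end of the leaning spindle. Grows clockwise, seen from above. At 0 its yellow end points up the dial's slope (clamp's +x and up); at 1.571 rad to the clamp's right (-y), exactly at the white mark on the black dial: the set position. Range 0 to 2.3; friction (0.12 N m) keeps it where it is left. One radian moves the rubber foot 8 mm along the spindle.
- wing (a point): Grip point of the wing nut, on the spindle axis, 9 mm under the nut's outer face. z points outward along the spindle, x along the wings to the yellow end. The wings are a bar 64 mm long, 15 mm thick (grip across this) and 26 mm high along the spindle; the black dial (72 mm in diameter) lies 31 mm below this point.
- foot: Sprung rubber foot, 20 mm in diameter, at the lower end of the spindle, over the block (spring 2 N/mm along the spindle). With the nut at the mark and the lever closed it presses the block with about 10 N; with a slack nut it stands clear of it.
- jig_block: Grey drilled steel block, 45 x 70 x 35 mm, about 0.6 kg, loose; origin at the centre of its underside. It stands on the base plate (12 mm high) against the rear fence, at about (62, 0, 12) mm in the clamp frame, and stays there.
- flux_brush: Bystander: flat brush with a wooden handle, 165 x 30 x 9 mm, lying at the front edge; origin under the middle.
- screwdriver: Bystander: screwdriver with a yellow and black handle, 33 x 209 x 29 mm, lying at the front edge; origin under the middle.
- oil_bottle_amber: Bystander: oil bottle with a red spout and amber oil, 58 mm in diameter, 153 mm high, behind the clamp to its left or right; origin under its middle.
- tin: Bystander: the nearest blue tin with a white lid, 75 mm in diameter, 50 mm high, behind the clamp to its left or right; origin under its middle.
Things that resemble listed ones, but are neither listed nor needed, are in the scene too. Of the things like the jig_block, leave any that is green; of the rest the larger one is meant.

How it is judged:
By the outcome, as a careful person would: the job done as asked, in the order asked, and still so for the second after the job is handed in, with the robot touching nothing.
It also fails if it takes over 66 s, if anything falls off the work surface, if the arm or the gripper's body presses on something with over 40 N, if the wrist force passes 120 N, or if a joint passes its speed limit or range.

## Robot

A 6-joint arm with a two-finger parallel gripper is mounted at the origin on a cart in front of the work surface, level with it; the furniture and walls round the work are solid. World frame = base frame: x ahead of the robot, y to its left, z up, the work surface at z = 0. Lengths are in mm, angles in rad, forces in N, time in s.
With the tool pointing down it reaches from about 375 to 900 mm from the base axis. Payload 3.1 kg.
Tool frame: the origin (TCP) lies on the centre line of the jaws, within the pads' length; the fingertips stand r.tip_reach ahead of it and the grasp point (between the pads) lies 11 mm behind it (r.tip_reach is the distance from the TCP to the fingertips, in mm); x points along the fingers, y is the direction in which the jaws open and shut, and the axes are right-handed (so a half turn about x gives the same grasp; the last joint's range is limited). The gripper opens to 87 mm and grips with 3 to 60 N. Pads are 19 mm wide; open, the fingers measure 117 mm over their backs; the gripper's body (75 mm by 190 mm) begins 51 mm behind the grasp point.
Start: joints at [-1.351, 0.527, 1.433, -0, 1.181, -0.178], TCP at [242.139, -576.164, 230.548] pointing down, gripper open.
Joint ranges: [-3.08, 3.08], [-0.75, 2.2], [0.22, 2.44], [-1.43, 4.57], [0, 2.65], [-2.85, 2.85]. Speed limits (rad/s): [2.79, 2.79, 3.14, 3.14, 3.14, 3.14].

## Interface

Orientations are given as a 3x3 rotation matrix whose columns are the frame's x, y, z axes.
In Python, from cell import r gives the robot as it stands. Calls block until the motion is done:
- r.reach(position, orientation): joint-space move of the TCP to a pose.
- r.line_to(position, attitude=None, v=150, f_stop=None): straight line of the TCP; attitude=None keeps the orientation; v is the mean speed in mm/s. With f_stop (N) it stops when the force on the tool has changed by that much, and returns True; else False.
- r.set_joints(angles): joint-space move.
- r.set_gripper(opening, effort=None): opening from 0.0 (shut) to 1.0 (fully open); effort is the grip in N (None keeps the last); returns when the fingers have stopped.
- r.dwell(seconds).
- r.ik(position, orientation): joint angles nearest the present ones, or None.
- r.sense(): the state.
- r.grab_frame(name): name is "scene" or "top" or "wrist"; returns a dict with "color" (420x560x3 uint8, blue, green, red), "depth" (420x560 float32, mm along the optical axis (not along the pixel's ray), 0 where there is no reading), "camera_matrix" (3x3 intrinsics, pixels), "xyz" and "rotation" of the camera in the world. Camera axes: x right, y down, z forward; pixel columns grow to the right and rows downward; lengths in mm; the calibration is good to about 2 mm. A picture is of the moment at which its call begins.
A pose or a line that the arm cannot do raises r.Unreachable and nothing moves.
- r.close_job(): hands the job in, once; it reports no verdict.
The state is a dict: "time": time; "joint_pos": joint angles; "joint_vel": joint speeds; "joint_torque": joint torques, N m; "ee_pos": TCP position; "tool_rot": TCP orientation; "wrist_force": force on the tool from outside, world axes, zero at the start; "wrist_torque": the same for the moment, N m; "grip_width": opening from 0.0 (shut) to 1.0 (fully open).
Only numpy, scipy, OpenCV 4.12 (cv2) and the standard library are available. Lean on these libraries where they do the work, as an engineer would, in place of code of your own. Each camera call takes 0.05 s, during which the arm holds its last target. There are 200 camera calls.

## Working session

There is one attempt and no reset: what is moved stays moved. The work goes in short steps, each a Python script; the robot and the scene stay as the last script left them, time stands still between calls to the robot, and variables do not carry over. Pictures are saved under pics/ and viewed, about 8 in all and at most 12, crops included, and the job is handed in when it is done.

```bash
ls; mkdir -p pics; python3 - <<'E'
from cell import r
import cv2,numpy as np,pickle
d={n:r.grab_frame(n) for n in("scene","top")}
pickle.dump(d,open("f0.pkl","wb"))
for n in d: 
    cv2.imwrite(f"pics/{n}0.png",d[n]["color"]); print(n,d[n]["xyz"],np.round(d[n]["rotation"],3).tolist(),d[n]["camera_matrix"].tolist())
s=r.sense();print(s["time"],s["ee_pos"],s["grip_width"],r.tip_reach)
E
```

```text
pics
scene [113.6894961  650.64810154 784.934619  ] [[-0.851, -0.329, 0.41], [-0.525, 0.52, -0.674], [0.009, -0.789, -0.615]] [[428.0907258978729, 0.0, 278.1907918833474], [0.0, 428.0907258978729, 215.1007798718121], [0.0, 0.0, 1.0]]
top [ 457.63952775  -93.93931435 1208.67958334] [[-0.019, -0.995, 0.103], [-1.0, 0.019, 0.0], [-0.002, -0.103, -0.995]] [[482.5376441242794, 0.0, 276.1839977915972], [0.0, 482.5376441242794, 208.67127473739694], [0.0, 0.0, 1.0]]
0.1 [ 242.02086059 -575.54049527  229.65704017] 0.9998118700006726 8.0
```

View pics/scene0.png

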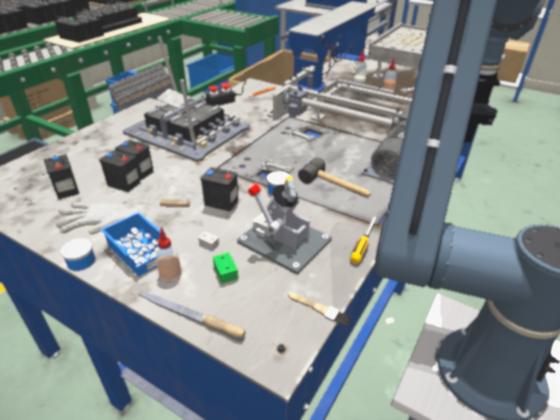

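View pics/top0.png

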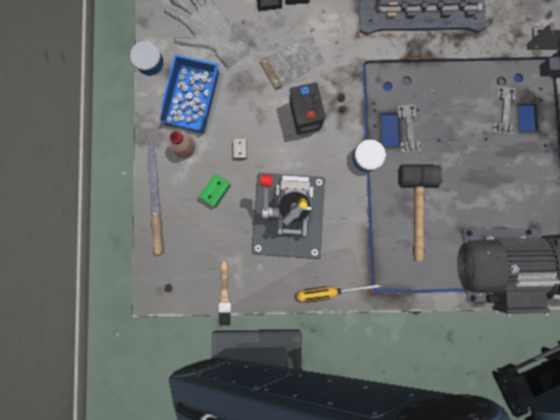

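The scene view shows the clamp at (285,235). The top view shows its plate at about (252-325, 174-258), with the red grip at (265,181) and the yellow wing end at (303,203). The brush (224,295) and screwdriver (320,294) are at the front, and the tin is at (370,155). I'll enlarge the clamp next.

```bash
python3 - <<'E'
import cv2,numpy as np,pickle
d=pickle.load(open("f0.pkl","rb"))
a=d["top"]["color"][165:265,240:340]; b=d["scene"]["color"][165:275,230:340]
a=cv2.resize(a,(600,600),interpolation=cv2.INTER_CUBIC)
cv2.imwrite("pics/c1.png",a)
# plate: points with height ~12 within top
f=d["top"];K=f["camera_matrix"];R=np.array(f["rotation"]);t=np.array(f["xyz"])
v,u=np.mgrid[0:420,0:560];z=f["depth"]
P=np.stack([(u-K[0,2])*z/K[0,0],(v-K[1,2])*z/K[1,1],z],-1)@R.T+t
def p(n,u,v): print(n,np.round(P[v,u],1))
p("bench",240,230);p("plate",262,240);p("grip",266,181);p("mid nut",295,211);p("yellow",303,203)
hsv=cv2.cvtColor(f["color"],cv2.COLOR_BGR2HSV)
m=(np.abs(P[...,2]-12)<5)&(z>0);m[:165]=0;m[268:]=0;m[:,:244]=0;m[:,335:]=0
m=cv2.morphologyEx(m.astype(np.uint8),cv2.MORPH_OPEN,np.ones((3,3)))
q=P[m>0][:,:2].astype(np.float32);print(len(q),np.median(P[m>0][:,2]),cv2.minAreaRect(q),cv2.boxPoints(cv2.minAreaRect(q)))
for n in d:
  f=d[n];h=cv2.cvtColor(f["color"],cv2.COLOR_BGR2HSV);K=f["camera_matrix"];R=np.array(f["rotation"]);t=np.array(f["xyz"]);z=f["depth"]
  P=np.stack([(u-K[0,2])*z/K[0,0],(v-K[1,2])*z/K[1,1],z],-1)@R.T+t
  red=((h[...,0]<6)|(h[...,0]>174))&(h[...,1]>150)&(h[...,2]>90)
  yel=(abs(h[...,0]-27)<6)&(h[...,1]>150)&(h[...,2]>120)
  for nm,mk in(("red",red),("yel",yel)):
    N,L,S,C=cv2.connectedComponentsWithStats(mk.astype(np.uint8))
    for i in range(1,N):
      if S[i,4]>8: w=P[(L==i)&(z>0)]; print(n,nm,C[i].round(1),S[i,4],np.median(w,0).round(1),w.min(0).round(),w.max(0).round())
E
```

```text
bench [530.7  -1.7  -0.8]
plate [503.9 -57.   16.3]
grip [622.8 -73.  189.9]
mid nut [ 557.3 -133.4  188.9]
yellow [ 572.9 -150.3  199.6]
3009 11.686546104924219 ((565.8453369140625, -124.17137145996094), (169.8903045654297, 204.7840118408203), 84.84528350830078) [[ 456.2355   -199.57352 ]
 [ 660.1913   -217.97244 ]
 [ 675.4552    -48.769226]
 [ 471.4994    -30.3703  ]]
scene red [361.6  57.1] 16 [  872.3 -1361.9   113.4] [  864. -1376.   104.] [  881. -1348.   135.]
scene red [391.8  66.2] 14 [  708.4 -1331.    111.9] [  701. -1339.   101.] [  715. -1315.   125.]
scene red [225.5  85. ] 31 [1275.  -802.4   72.1] [ 1258. -1221.  -118.] [1599. -782.   77.]
scene red [212.8  87.8] 25 [1301.4 -749.1   72.1] [ 1287. -2156.  -632.] [2511. -731.   75.]
scene red [227.7 176. ] 13 [ 788.  -174.1  105.4] [ 780. -181.  101.] [ 800. -164.  108.]
scene red [254.1 189.1] 86 [619.4 -62.2 185.1] [ 609. -319.   -1.] [792. -53. 191.]
scene red [163.4 241. ] 101 [735.2 146.5 114.2] [727. 134. 103.] [746. 155. 140.]
scene yel [359.1 247.8] 74 [ 366.4 -173.9   25.9] [ 355. -227.   20.] [ 374. -141.   29.]
scene yel [  0.7 288.3] 13 [2079.   118.1 -853.6] [2058.  110. -864.] [2093.  133. -848.]
top red [309.8 115.2] 24 [ 790.4 -175.8  106.5] [ 785. -184.  103.] [ 798. -170.  110.]
top red [176.9 137.3] 59 [739.7 130.2 116.8] [730. 124. 110.] [754. 145. 146.]
top red [265.7 180.1] 120 [624.7 -73.  189.1] [614. -84.  17.] [659. -55. 195.]
```

View pics/c1.png

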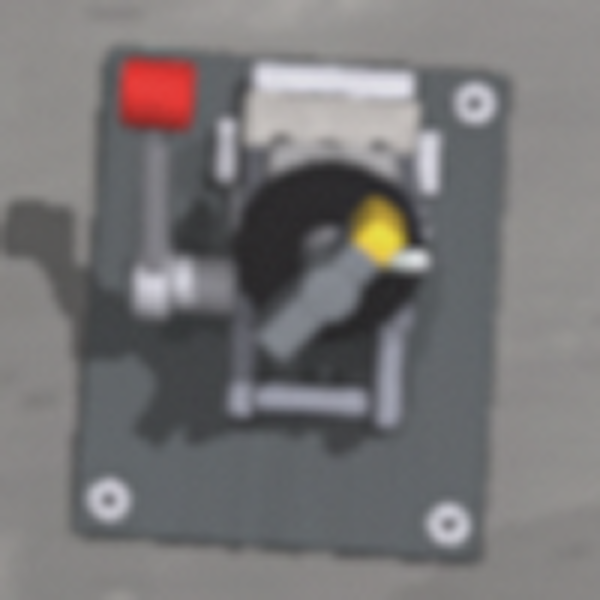

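Measured plate: 204.8 x 169.9 mm, yaw -5.15°, top at z = 11.7, all matching the spec. The grip, dial and fence sit about 10 mm right of the plate's middle. So the clamp origin should be near (561,-134), with the plate asymmetric towards the lever side. The nut is at roughly 0.8 rad and the lever is closed. Next I'll check from close up with the wrist camera.

```bash
cat > h.py <<'E'
from cell import r
import numpy as np,cv2
YAW=-0.0899; O=np.array([561.,-134.,0.])
c,s=np.cos(YAW),np.sin(YAW); Rc=np.array([[c,-s,0],[s,c,0],[0,0,1]])
W=lambda p:O+Rc@np.array(p,float)
def ori(x,y):           # clamp-frame tool x and y axes -> world matrix
    x=np.array(x,float);y=np.array(y,float);return Rc@np.c_[x,y,np.cross(x,y)]
def cloud(f):
    v,u=np.mgrid[0:420,0:560];z=f["depth"];K=f["camera_matrix"]
    return np.stack([(u-K[0,2])*z/K[0,0],(v-K[1,2])*z/K[1,1],z],-1)@np.array(f["rotation"]).T+np.array(f["xyz"])
def proj(f,p):
    q=np.array(f["rotation"]).T@(np.array(p)-f["xyz"]);q=f["camera_matrix"]@q;return (q[:2]/q[2]).round(1)
def inclamp(P): return (P-O)@Rc
def pick(p,R):          # better of the two half-turn equivalents
    best=None
    for g in(1,-1):
        M=R@np.diag([1,g,g]);q=r.ik(p,M)
        if q is not None and(best is None or abs(q[5])<abs(best[1][5])):best=(M,q)
    return best
E
python3 - <<'E'
from h import *
import pickle
p=W((-40,20,340));M,q=pick(p,ori((0,0,-1),(0,1,0)))
print(np.round(q,2)); r.set_joints(q)
f=r.grab_frame("wrist");pickle.dump(f,open("w1.pkl","wb"))
cv2.imwrite("pics/w1.png",f["color"]);print(r.sense()["time"],f["xyz"],np.round(f["rotation"],2).tolist())
for n,a in dict(hinge=(0,66,85),grip=(63,66,175),gripin=(63,53,175),gripout=(63,79,175),fl=(-100,95,12),fr=(-100,-75,12)).items():print(n,proj(f,W(a)))
E
```

```text
[-0.42  0.29  1.51 -0.    1.34  1.24]
2.15 [ 591.56152893 -117.9664177   493.73931793] [[-0.09, -0.96, -0.25], [-1.0, 0.09, 0.02], [0.0, 0.25, -0.97]]
hinge [235.6 143.1]
grip [221.8  77.4]
gripin [236.7  77.4]
gripout [206.9  77.3]
fl [223.4 209.3]
fr [340.4 209.3]
```

View pics/w1.png

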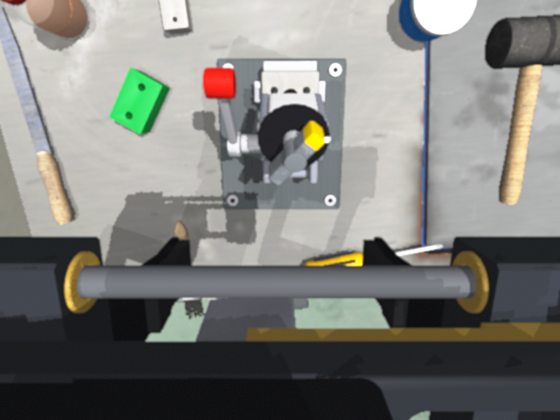

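Grip at (219,82), against a prediction of (222,77). Hinge at about (235,144), dial centre about (294,138), yellow end at (313,136). That agrees to about 4 mm. I'll refine it with the wrist depth.

```bash
python3 - <<'E'
from h import *
import pickle
f=pickle.load(open("w1.pkl","rb"));P=inclamp(cloud(f));h=cv2.cvtColor(f["color"],cv2.COLOR_BGR2HSV);z=f["depth"]
v,u=np.mgrid[0:420,0:560];box=(u>195)&(u<360)&(v>50)&(v<215)&(z>0)
def st(n,m):
    w=P[m];print(n,len(w),np.percentile(w,[2,50,98],axis=0).round(1).tolist())
red=((h[...,0]<6)|(h[...,0]>174))&(h[...,1]>150)&box;st("red",red&(P[...,2]>150))
yel=(abs(h[...,0]-27)<7)&(h[...,1]>120)&box&(v<155);st("yel",yel)
st("plate",box&(abs(P[...,2]-12)<4))
st("block top",box&(abs(P[...,2]-47)<4)&(abs(P[...,0]-62)<30))
for n in(1,2):
  pass
# nut / dial: points high
w=P[box&~red&(P[...,2]>120)&(abs(P[...,1])<45)]
sp=np.array([-.453,0,.892]);e=np.array([.892,0,.453])
a=w@sp
print("axial hist",np.histogram(a,bins=np.arange(110,220,5)))
top=w[a>a.max()-6]; print("nut top", a.max(), len(top),"e",np.percentile(top@e,[2,50,98]).round(1),"y",np.percentile(top[:,1],[2,50,98]).round(1))
t2=np.c_[top@e,top[:,1]].astype(np.float32);print("rect",cv2.minAreaRect(t2))
img=cv2.resize(f["color"][45:220,195:360],None,fx=3.6,fy=3.4,interpolation=cv2.INTER_CUBIC);cv2.imwrite("pics/w1c.png",img)
E
```

```text
red 896 [[46.3, 54.6, 182.1], [57.2, 66.8, 189.0], [68.6, 79.0, 191.5]]
yel 275 [[3.7, -21.2, 181.3], [12.1, -15.1, 192.8], [22.7, -8.1, 196.0]]
plate 9135 [[-96.6, -71.7, 9.7], [-28.4, 27.1, 11.6], [103.1, 93.2, 14.5]]
block top 1130 [[59.7, -32.2, 44.2], [73.6, 1.5, 46.7], [84.2, 34.7, 48.5]]
axial hist (array([  26,   63,   36, 2239,   47,   39,   32,  148,  158,  165,  161,
        904,  183,    0,    0,    0,    0,    0,    0,    0,    0]), array([110, 115, 120, 125, 130, 135, 140, 145, 150, 155, 160, 165, 170,
       175, 180, 185, 190, 195, 200, 205, 210, 215]))
nut top 171.71669855486132 1042 e [ 51.8  78.8 100.9] y [-20.2  -0.5  21.4]
rect ((75.66978454589844, 1.1335830688476562), (19.93040657043457, 63.59450149536133), 56.28404235839844)
```

View pics/w1c.png

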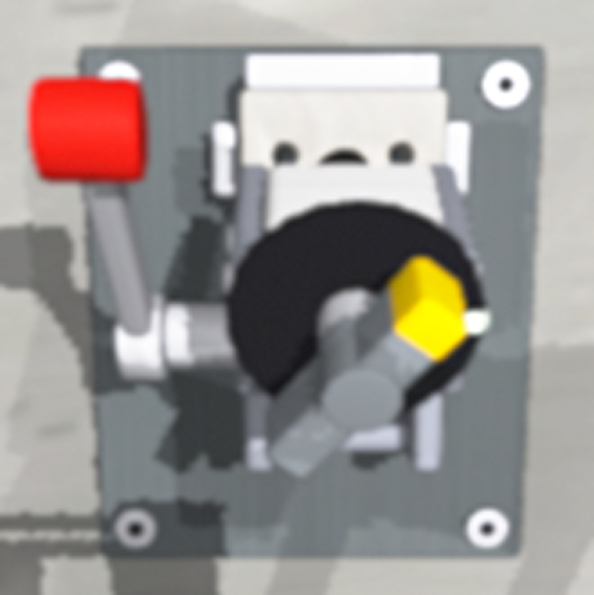

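Lever grip measured at (58..60, 66, 177), against an expected (63,66,175). The block's rear edge is at x = 84 and its centre at y ≈ 1, so I'll shift y by +1. The wing point when closed is at about (-5,0,176), with 31 mm to the dial as specified. The nut angle is about 0.59 rad. Opening the lever now.

```bash
sed -i 's/O=np.array(\[561.,-134.,0.\])/O=np.array([561.1,-133.,0.])/' h.py
cat >> h.py <<'E'
DOWN=None
def grip_at(deg,rad=110.,dz=-8):
    a=np.radians(deg);return W((rad*np.cos(a),66,85+rad*np.sin(a)+dz))
def F(): return np.round(r.sense()["wrist_force"],1)
E
python3 - <<'E'
from h import *
M,q=pick(W((60,66,260)),ori((0,0,-1),(0,1,0)))
for d in range(57,166,12):
    if r.ik(grip_at(d),M) is None: print("no ik",d)
r.set_joints(q); r.set_gripper(0.5,25)
print(F(), r.line_to(W((60,66,168)),M,v=150,f_stop=10),F())
r.set_gripper(0.0,25);s=r.sense();print("width",s["grip_width"]*87,F(),s["time"])
for d in list(range(66,165,11))+[165]:
    r.line_to(grip_at(d),M,v=120); print(d,F())
print(r.line_to(grip_at(169),M,v=40,f_stop=12),F())
f=r.grab_frame("wrist");import pickle;pickle.dump(f,open("w2.pkl","wb"))
cv2.imwrite("pics/s2.png",r.grab_frame("scene")["color"][150:290,210:390].repeat(3,0).repeat(3,1));s=r.sense()
print(s["time"],inclamp(s["ee_pos"]),s["grip_width"]*87)
E
```

```text
[ 0.2  0.4 -0.4] False [-0.3  0.6  0.2]
width 25.544421055818884 [0.4 4.6 4.3] 4.975
66 [0.2 5.9 2.3]
77 [2.1 5.6 2.2]
88 [0.  6.2 2.6]
99 [0.2 6.6 2.7]
110 [-0.8  6.7  3.1]
121 [0.4 6.3 1.9]
132 [ 0.9  6.4 -0.2]
143 [ 1.8  6.8 -1.6]
154 [ 1.6  8.4 -1.1]
165 [ 2.7  8.9 -1.9]
True [0.5 1.1 4. ]
8.5083 [-106.92815592   67.21075111  101.46759708] 25.74543671787784
```

View pics/s2.png

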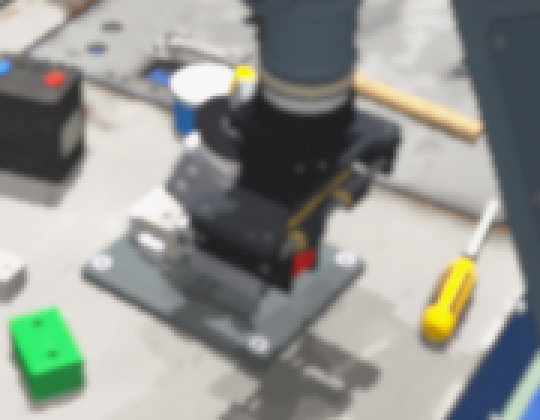

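The lever stopped on the open stop (force stop, TCP at x = -107), still pinched at 25.7 mm. Releasing it and moving above the nut along the spindle.

```bash
cat >> h.py <<'E'
sp=np.array([-.453,0,.8915]);e=np.array([.8915,0,.453]);yh=np.array([0,1.,0])
def nori(th):
    w=np.cos(th)*e-np.sin(th)*yh; return ori(-sp,np.cross(sp,w))
E
python3 - <<'E'
from h import *
import pickle
r.set_gripper(0.5,25); p=r.sense()["ee_pos"]; print(F())
r.line_to(p+[0,0,110],v=250)
wp=np.array([-10.9,0,188.8])
for g in(1,-1):
    for th in(.59,1.1,1.571,1.75):
        for ax in(-11,150):
            q=r.ik(W(wp+sp*ax),nori(th)@np.diag([1,g,g]));print(g,th,ax,None if q is None else np.round(q,2))
M=[nori(.59)@np.diag([1,g,g]) for g in(1,-1)]
qs=[r.ik(W(wp+sp*150),m) for m in M]
k=min((abs(q[5]),i) for i,q in enumerate(qs) if q is not None)[1]
r.set_joints(qs[k]);f=r.grab_frame("wrist");pickle.dump(f,open("w3.pkl","wb"));cv2.imwrite("pics/w3.png",f["color"])
P=inclamp(cloud(f));z=f["depth"];h=cv2.cvtColor(f["color"],cv2.COLOR_BGR2HSV)
near=(z>0)&(abs(P[...,1])<45)&(abs(P[...,0]+10)<50)&(P[...,2]>150)&(P[...,2]<235)
w=P[near];a=w@sp;hist=np.histogram(a,bins=np.arange(120,200,2));print(hist[0])
top=w[(a>178)&(a<188)];print(cv2.minAreaRect(np.c_[top@e,top[:,1]].astype(np.float32)),np.median(top@sp))
red=((h[...,0]<6)|(h[...,0]>174))&(h[...,1]>150)&(z>0)&(abs(P[...,0]+106)<40)&(abs(P[...,1]-66)<30);print("red",np.percentile(P[red],[2,50,98],axis=0).round(1).tolist() if red.any() else None)
print(k,r.sense()["time"])
E
```

```text
[ 0.4 -0.6  0.2]
1 0.59 -11 [-0.53  0.43  1.97  0.57  0.37 -1.92]
1 0.59 150 [-0.62  0.08  1.94  0.35  0.74 -1.73]
1 1.1 -11 [-0.53  0.43  1.97  0.57  0.37 -1.41]
1 1.1 150 [-0.62  0.08  1.94  0.35  0.74 -1.22]
1 1.571 -11 [-0.53  0.43  1.97  0.57  0.37 -0.94]
1 1.571 150 [-0.62  0.08  1.94  0.35  0.74 -0.75]
1 1.75 -11 [-0.53  0.43  1.97  0.57  0.37 -0.76]
1 1.75 150 [-0.62  0.08  1.94  0.35  0.74 -0.57]
-1 0.59 -11 [-0.53  0.43  1.97  0.57  0.37  1.22]
-1 0.59 150 [-0.62  0.08  1.94  0.35  0.74  1.41]
-1 1.1 -11 [-0.53  0.43  1.97  0.57  0.37  1.73]
-1 1.1 150 [-0.62  0.08  1.94  0.35  0.74  1.92]
-1 1.571 -11 [-0.53  0.43  1.97  0.57  0.37  2.2 ]
-1 1.571 150 [-0.62  0.08  1.94  0.35  0.74  2.39]
-1 1.75 -11 [-0.53  0.43  1.97  0.57  0.37  2.38]
-1 1.75 150 [-0.62  0.08  1.94  0.35  0.74  2.57]
[   0    0    0    0    0    0    0    0    4   19 1325 1084    7    3
    0    1    1    0    1    3    8    3    5    7    6    7    5    5
   13   70  489  554  152    0    0    0    0    0    0]
((74.95088195800781, -0.20279502868652344), (20.141233444213867, 63.463768005371094), 56.436614990234375) 182.18979848747867
red [[-118.1, 52.9, 115.0], [-106.7, 63.6, 124.1], [-95.9, 77.1, 126.7]]
1 10.3917
```

View pics/w3.png

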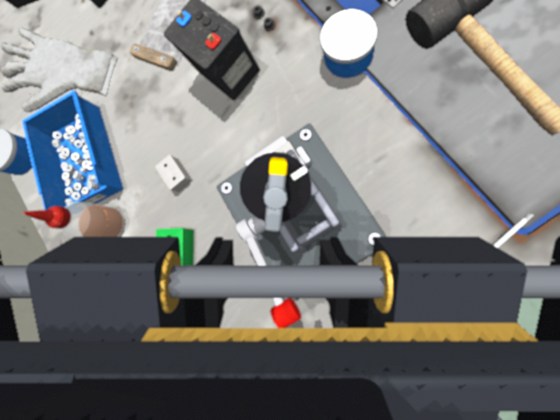

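The picture shows the wing upright at (275,195), its yellow end at (277,165), and the red grip at (286,313). The lever is fully open: its grip is at (-107,65,113), as specified. The nut is at 0.586 rad and its axis within 1 mm of my estimate. Only joint 6 changes with the nut angle, so I'll grip and turn with that.

```bash
cat > meas.py <<'E'
from h import *
def nut(f,lo,hi):
    P=inclamp(cloud(f));z=f["depth"];h=cv2.cvtColor(f["color"],cv2.COLOR_BGR2HSV)
    n=(z>0)&(abs(P[...,1])<45)&(abs(P[...,0]+10)<50)&(P@sp>lo)&(P@sp<hi)
    w=P[n];rc=cv2.minAreaRect(np.c_[w@e,w[:,1]].astype(np.float32))
    yel=n&(abs(h[...,0]-27)<7)&(h[...,1]>120);m=np.median(P[yel],0)
    return rc,np.median(w@sp),(m@e,m[1])
E
python3 - <<'E'
from meas import *
import pickle
wp=75*e+173.2*sp-0.1*yh; D=np.diag([1,-1,-1])
M=nori(.586)@D
r.set_gripper(0.45,40)
print(r.line_to(W(wp-11*sp),M,v=120,f_stop=10),F())
r.set_gripper(0,40);s=r.sense();print("w",s["grip_width"]*87,F(),np.round(s["wrist_torque"],2))
q=np.array(s["joint_pos"])
qt=r.ik(W(wp-11*sp),nori(1.571)@D);q6=q[5]
for k in np.linspace(0,1,6)[1:]:
    qq=np.array(qt);qq[5]=q6+k*(qt[5]-q6);r.set_joints(qq);s=r.sense();print(round(s["joint_pos"][5],3),F(),np.round(s["wrist_torque"],2))
r.dwell(.2);r.set_gripper(0.45);print(F())
r.line_to(W(wp+140*sp),v=150)
f=r.grab_frame("wrist");pickle.dump(f,open("w4.pkl","wb"));print(nut(f,178,188),r.sense()["time"])
cv2.imwrite("pics/w4.png",cv2.resize(f["color"][100:320,190:400],None,fx=2.5,fy=2.5))
E
```

```text
False [ 0.5  0.3 -0.6]
w 15.436661149949927 [0.9 2.4 2.9] [ 0.5   0.04 -0.  ]
1.402 [-0.6  2.3  3.8] [0.57 0.14 0.05]
1.597 [-2.   2.9  5.1] [0.61 0.23 0.17]
1.795 [-1.8  2.3  5.1] [0.55 0.41 0.1 ]
1.992 [-3.8  2.3  5.2] [0.57 0.44 0.07]
2.189 [-3.7  0.9  6.2] [ 0.47  0.42 -0.01]
[ 1.2 -1.1 -0.5]
(((73.7750015258789, -0.3167076110839844), (63.68241882324219, 20.504404067993164), 89.36739349365234), np.float64(182.2092459566984), (np.float64(74.68649426040564), np.float64(-25.878987067721205))) 16.525
```

View pics/w4.png

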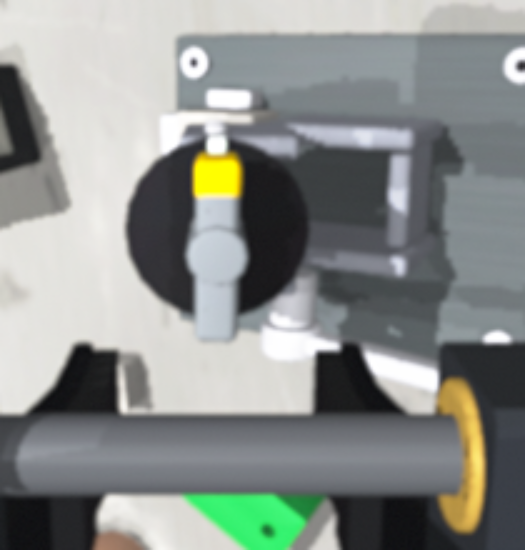

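The yellow end at crop (217,175) points straight at the white mark (217,140). The measured angle is 89.4° and the nut hasn't shifted. Closing the lever now.

```bash
python3 - <<'E'
from meas import *
import pickle
M,q=pick(W((-106,66,225)),ori((0,0,-1),(0,1,0)))
r.set_joints(q);r.set_gripper(.5,25)
print(r.line_to(grip_at(165),M,v=130,f_stop=10),F())
r.set_gripper(0,30);s=r.sense();print("w",s["grip_width"]*87,F())
for d in range(154,54,-11):
    r.line_to(grip_at(d),M,v=110);print(d,F())
print(r.line_to(grip_at(48),M,v=30,f_stop=15),F(),inclamp(r.sense()["ee_pos"]))
r.dwell(.2);r.set_gripper(.5);print(F())
p=r.sense()["ee_pos"];r.line_to(p+[0,0,90],v=200)
M2,q=pick(W((-40,20,340)),ori((0,0,-1),(0,1,0)));r.set_joints(q)
f=r.grab_frame("wrist");pickle.dump(f,open("w5.pkl","wb"))
print(nut(f,163,175),r.sense()["time"])
P=inclamp(cloud(f));z=f["depth"];h=cv2.cvtColor(f["color"],cv2.COLOR_BGR2HSV)
red=((h[...,0]<6)|(h[...,0]>174))&(h[...,1]>150)&(abs(P[...,0]-60)<30)&(abs(P[...,1]-66)<30)&(P[...,2]>150)
print("red",np.percentile(P[red],[2,50,98],axis=0).round(1).tolist())
b=(abs(P[...,2]-47)<4)&(abs(P[...,0]-62)<30)&(abs(P[...,1])<45);print("blk",np.percentile(P[b],[2,50,98],axis=0).round(1).tolist())
cv2.imwrite("pics/w5.png",np.hstack([cv2.resize(f["color"][45:220,195:360],(400,424)),cv2.resize(r.grab_frame("scene")["color"][160:280,220:335],(400,424))]))
E
```

```text
False [-0.3 -0.4 -0.9]
w 26.144431347593034 [2.  5.2 2.1]
154 [0.6 5.1 2.4]
143 [-1.3  4.3  2.3]
132 [0.  5.6 2.6]
121 [-2.3  5.   2.8]
110 [-1.3  6.2  3.1]
99 [-0.7  4.6  2.3]
88 [-0.3  4.3  1.5]
77 [-0.5  4.1  0.3]
66 [0.6 4.6 0.6]
55 [0.4 5.8 0.3]
True [-1.6  0.9  6.2] [ 69.23960796  67.2832105  163.31917518]
[ 0.4 -0.9 -0.5]
(((75.4234390258789, -0.1833953857421875), (63.88402557373047, 20.18550682067871), 85.49434661865234), np.float64(167.7545760243436), (np.float64(77.48719445256023), np.float64(-25.596520092825497))) 25.4083
red [[51.1, 53.5, 178.6], [61.8, 65.4, 185.9], [73.5, 77.9, 188.5]]
blk [[59.5, -33.1, 44.4], [73.4, 0.4, 46.7], [83.9, 33.5, 48.4]]
```

View pics/w5.png

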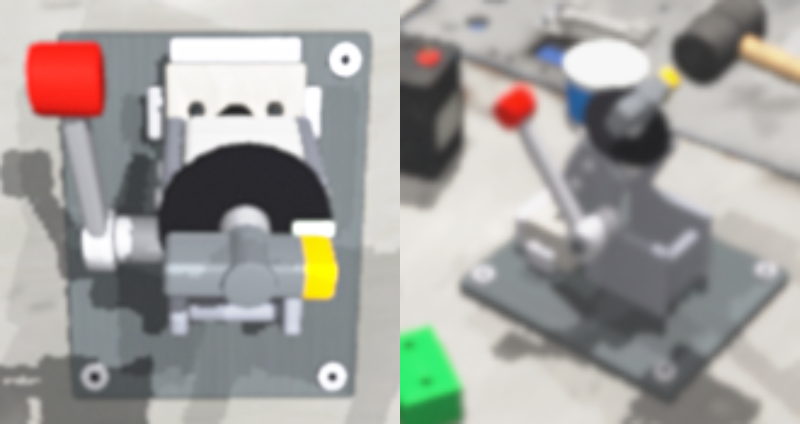

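The lever is fully closed, with its grip at (62,66,175) as specified. The block hasn't moved. From this oblique view the nut reads 85.5° where it read 89.4° before. I'll recheck looking down the spindle before handing in.

```bash
python3 - <<'E'
from meas import *
wp=75*e+173.2*sp
q=r.ik(W(wp+140*sp),nori(1.571)@np.diag([1,-1,-1]));r.set_joints(q);r.dwell(.2)
f=r.grab_frame("wrist");print(nut(f,163,174),nut(f,165,174),r.sense()["time"])
a=cv2.resize(f["color"][100:320,190:400],None,fx=1.9,fy=1.9);t=cv2.resize(r.grab_frame("scene")["color"][150:330,200:400],(a.shape[1],a.shape[0]))
cv2.imwrite("pics/w6.png",np.hstack([a,t]))
E
```

```text
(((73.81340026855469, -0.5035648345947266), (20.574138641357422, 63.34505844116211), 1.207902431488037), np.float64(168.22693604897324), (np.float64(74.48592460262154), np.float64(-26.20915733345009))) (((73.81340026855469, -0.5035648345947266), (20.574138641357422, 63.34505844116211), 1.207902431488037), np.float64(168.2496556045727), (np.float64(74.43769384992947), np.float64(-26.197856896979225))) 26.7667
```

View pics/w6.png

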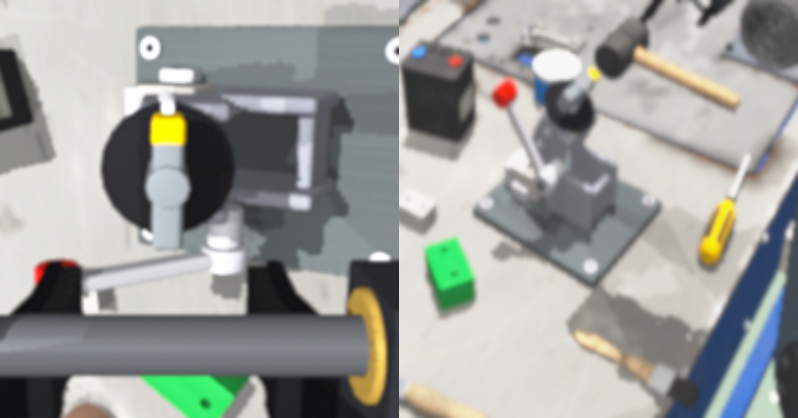

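The view along the spindle reads about 1.2° from square. The wing at (168,190) and its yellow end at (168,130) line up with the white mark at (168,103). The brush and screwdriver haven't been touched, and the gripper is clear of everything.

```bash
python3 -c "
from h import *
print(F());r.close_job();print(r.sense()['time'])"
```

```text
[0.6 0.3 0.8]
the job is handed in; nothing more can be done
the job is handed in; nothing more can be done
```

The clamp is set and the job is handed in, at about 27 s of the 66 s allowed. I opened the lever to its stop, turned the wing nut from about 0.59 rad to the mark, and closed the lever firmly onto its stop.

**Last checks:**
- **Lever:** the grip is at about (62, 66, 175) mm in the clamp frame, against (63, 66, 175) for fully closed.
- **Nut:** looking down the spindle, the yellow end lines up with the white mark to within about 1°. One slanted view read 85.5°. I took that as the wing's side faces skewing the measurement, since the straight views before and after closing both read about 1° from square.
- **Block:** it is still at the fence, its measured position unchanged to within about 1 mm.
- **Other things on the bench:** the brush and screwdriver looked undisturbed in the last scene picture. I did not measure the oil bottle or the tin; the arm never worked near either.
- **Forces:** the wrist read about 9 N at most along the paths and read near zero, with nothing touched, at hand-in. The presses against the lever stops were cut off at changes of 12 N (open) and 15 N (closed).

I did not measure the foot's pressure directly. I take it from the nut being at the mark and the lever being closed.

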